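# Put the light-sensitive vial in the empty well and shield it

## Task

One of the two wells of the white box already holds the blue-capped vial: stand the amber vial upright in the other, empty well, first sliding the orange see-through cover out of the way as needed, then slide the cover all the way over the amber vial so that it is shielded from light. Set the vial down gently, keep the blue-capped vial upright in its own well, and leave the white-capped vials and the loose caps where they are.

Things in the scene. Friction and masses are not known exactly. Their poses are not given: they have to be found in the camera images.
- shield_box: White open-topped box fixed to the bench, 116 (x) by 258 (y) by 76 mm tall outside, its long side along its own y; walls, middle partition and floor 6 mm thick, making two wells side by side along y, each 104 (x) by 120 (y) mm and 70 mm deep. Which well is empty varies. Origin: centre of its underside.
- well_left (a point): Centre of the floor of the well on the box's +y side, 6 mm above the bench and 63 mm from the box's origin; axes as the box
- well_right (a point): Centre of the floor of the well on the box's -y side, 6 mm above the bench and 63 mm from the box's origin; axes as the box
- cover (a joint): Position (m) along the box's y of the see-through orange cover, 115 by 132 by 6 mm, sliding on top of the box (underside 77, top 83 mm above the bench): 0 = -y well fully covered, +y well open; 0.126 = +y well fully covered, -y well open; grows towards +y; in between it lies partly over both. About 2 N slides it; it stays where left
- cover_grip (a point): Middle of the cover's black upright grip, which stands on the middle of the cover: 44 (box x) by 12 (box y) by 28 mm tall, from 83 to 111 mm above the bench; this point is 97 mm above the bench
- amber_vial: Dark brown (amber) glass vial with black cap, standing on the sheet of newspaper (1.5 mm thick) on the bench; 28 mm diameter, 61 mm tall with its cap (glass 46 mm tall, cap 25 mm diameter and 15 mm tall), 35 g. Origin: centre of its underside, z up along its axis
- blue_vial: Clear glass vial with blue cap, standing in one of the wells; 28 mm diameter, 61 mm tall with its cap (glass 46 mm tall, cap 25 mm diameter and 15 mm tall), 35 g. Origin: centre of its underside, z up along its axis
- white_vial_1: Clear glass vial with white cap, standing on the newspaper, to be left alone; 28 mm diameter, 61 mm tall with its cap (glass 46 mm tall, cap 25 mm diameter and 15 mm tall), 35 g. Origin: centre of its underside, z up along its axis
- white_vial_2: Another clear glass vial with white cap, likewise to be left alone; 28 mm diameter, 61 mm tall with its cap (glass 46 mm tall, cap 25 mm diameter and 15 mm tall), 35 g. Origin: centre of its underside, z up along its axis
- black_cap: Loose black cap on the newspaper, 26 mm diameter, 16 mm tall, to be left alone. Origin: centre of its underside
- green_cap: Loose green cap on the newspaper, 36 mm diameter, 16 mm tall, to be left alone. Origin: centre of its underside
Things that resemble listed ones, but are neither listed nor needed, are in the scene too. Of the things like the amber_vial, leave any that is red or yellow; of the rest the smaller one is meant.

How it is judged:
By the outcome, as a careful person would: the job done as asked, in the order asked, and still so for the second after the job is handed in, with the robot touching nothing.
It also fails if it takes over 64 s, if anything falls off the work surface, if the arm or the gripper's body presses on something with over 40 N, if the wrist force passes 120 N, or if a joint passes its speed limit or range.

## Robot

A 6-joint arm with a two-finger parallel gripper is mounted at the origin on the work surface. World frame = base frame: x ahead of the robot, y to its left, z up, the work surface at z = 0. Lengths are in m, angles in rad, forces in N, time in s.
With the tool pointing down it reaches from about 0.375 to 0.975 m from the base axis. Payload 3.8 kg.
Tool frame: the origin (TCP) lies midway between the tips of the shut fingers; the grasp point (between the pads) lies 19 mm behind it; z points along the fingers, y is the line along which they close (so a half turn about z gives the same grasp; the last joint's range is limited). The gripper opens to 85 mm and grips with 20 to 120 N. Pads are 22 mm wide; open, the fingers measure 114 mm over their backs; the gripper's body (76 mm by 85 mm) begins 54 mm behind the grasp point. The pads swing forward as they close: fully open they stand 13 mm farther back than shut.
Start: joints at [-1.37, 0.264, 1.604, -0, 1.274, -0.037], TCP at [0.159, -0.656, 0.231] pointing down, gripper open.
Joint ranges: [-2.63, 2.63], [-0.94, 2.18], [0.31, 2.57], [-1.31, 4.45], [0, 2.66], [-2.55, 2.55]. Speed limits (rad/s): [2.57, 2.57, 3.14, 3.14, 3.14, 3.14].

## Interface

Orientations are given as a rotation vector (axis times angle).
In Python, from plant import r gives the robot as it stands.
- The arm moves only by the tool apply_moves, never from a script. Its argument "steps" is a list that holds one entry, the list of rows, each a list of 5 numbers: the shift along the world's x, y, z in cm, then the turn about the world's z in degrees, then the opening, from 0 (shut) to 1 (fully open). A call has 1 to 10 rows; each row is the pose to reach, as a shift and turn from the pose commanded when the call began; what a row does not reach only later rows make up. A row lasts 1/10 s, in which the tool goes at most 50 mm and 8.59 degrees, less where a joint would pass 70% of its speed; a pose out of reach is approached as far as the arm can. A call with a gripper value outside its range is refused whole. The fingers move at their own pace and stop on an object; "squeeze" is the grip in N (left out, the last holds). Time passes only in rows, so rows that repeat a pose let the fingers close. It gives the time, the measured TCP pose, the force, the opening and the grip force at its end, in the units of the state.
- r.observe(): the state, without advancing time (a new reading comes with each control period).
- r.read_camera(name): name is "side" or "top" or "wrist"; returns a dict with "img" (480x640x3 uint8, red, green, blue), "range_z" (480x640 float32, m along the optical axis (not along the pixel's ray), 0 where there is no reading), "fx", "fy", "cx", "cy" (pixels), "k1" (the pictures are not rectified: a ray, as slopes to the right and down, at radius r is drawn at 1 + k1 r^2 times it, then the intrinsics apply), "R" (3x3) and "t" (3): a world point X has camera coordinates R X + t. Camera axes: x right, y down, z forward; pixel columns grow to the right and rows downward; lengths in m; the calibration is good to about 2 mm. A picture is of the moment at which its call begins.
- r.close_job(): hands the job in; it is judged then, once.
The state is a dict: "time": time; "joint_positions": joint angles; "qd": joint speeds; "joint_torque": joint torques, N m; "eef_pos": TCP position; "ee_rot": TCP orientation; "force": force on the tool from outside, world axes, zero at the start; "wrist_torque": the same for the moment, N m; "grip_width": finger opening in m; "finger_force": force on a finger pad.
Only numpy, scipy, OpenCV 4.12 (cv2) and the standard library are available. Lean on these libraries where they do the work, as an engineer would, in place of code of your own. Each camera call takes 0.05 s, during which the arm holds its last target. There are 200 camera calls.

## Working session

There is one attempt and no reset: what is moved stays moved. The work goes in short steps, Python scripts to look and compute and a tool call to move; the robot and the scene stay as the last step left them, time stands still between calls to the robot, and variables do not carry over. Pictures are saved under pics/ and viewed, at most 10 in all, crops included, and the job is handed in when it is done.

Besides the shell and the picture viewer there is one more tool, called after "Call:" by a JSON object that holds its "method" and its "body", one argument or row to a line. apply_moves: Moves the arm, as the interface text tells. Its arguments: {"type":"object","properties":{"steps":{"type":"array"},"squeeze":{"type":"number"}},"required":["steps"]}

```bash
mkdir -p pics; cat > h.py <<'E'
import numpy as np, cv2
from plant import r
def cam(n):
    c=r.read_camera(n); c['K']=np.array([[c['fx'],0,c['cx']],[0,c['fy'],c['cy']],[0,0,1.]]); return c
def ray(c,u,v):
    # undistort
    x,y=(u-c['cx'])/c['fx'],(v-c['cy'])/c['fy']; a,b=x,y
    for _ in range(20):
        s=1+c['k1']*(a*a+b*b); a,b=x/s,y/s
    R=np.array(c['R']);t=np.array(c['t'])
    return -R.T@t, R.T@np.array([a,b,1.])
def onz(c,u,v,z):
    o,d=ray(c,u,v); return o+d*(z-o[2])/d[2]
def pt(c,u,v):
    o,d=ray(c,u,v); return o+d*c['range_z'][int(v),int(u)]
def save(c,n): cv2.imwrite('pics/'+n,c['img'][...,::-1])
E
python3 - <<'E'
from h import *
for n in('top','side'):
    c=cam(n); save(c,n+'0.png'); np.savez(n+'0.npz',**c); print(n,c['fx'],c['k1'],-np.array(c['R']).T@c['t'],np.array(c['R'])[2])
print(r.observe())
E
```

```text
top 568.4229812497362 -0.08995320692434658 [ 0.3858138  -0.03533897  1.06942698] [ 0.17643059  0.00197041 -0.98431111]
side 449.7211644613134 0.022461378640355977 [ 0.45300799 -0.55173226  0.74270925] [ 0.17115634  0.61324389 -0.77112738]
{'time': 0.1, 'joint_positions': array([-1.36991047e+00,  2.64701064e-01,  1.60526481e+00,  1.47547529e-06,
        1.27368123e+00, -3.68805256e-02]), 'qd': array([-3.47907365e-04, -2.82204273e-03, -8.13576519e-04,  1.13512805e-04,
       -2.05898150e-05,  4.86896181e-04]), 'joint_torque': array([ 3.08442059e-04, -5.16707253e+01, -3.68591738e+01, -9.20209914e-05,
        6.26704772e-03,  3.64183563e-05]), 'eef_pos': array([ 0.15886268, -0.65535313,  0.23005606]), 'ee_rot': array([-3.11738524e+00, -3.72359887e-01,  2.61958477e-04]), 'force': array([-0.782001  , -0.03016689, -0.05899689]), 'wrist_torque': array([ 0.01259614, -0.01596219,  0.00309204]), 'finger_force': 0.0, 'grip_width': 0.08520138093635563}
```

View pics/top0.png

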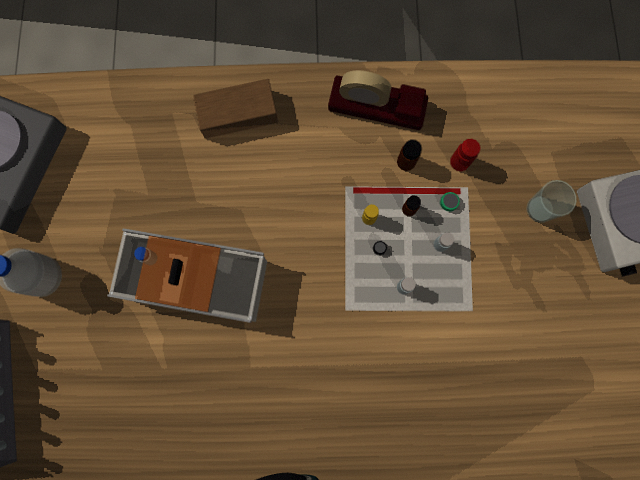

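View pics/side0.png

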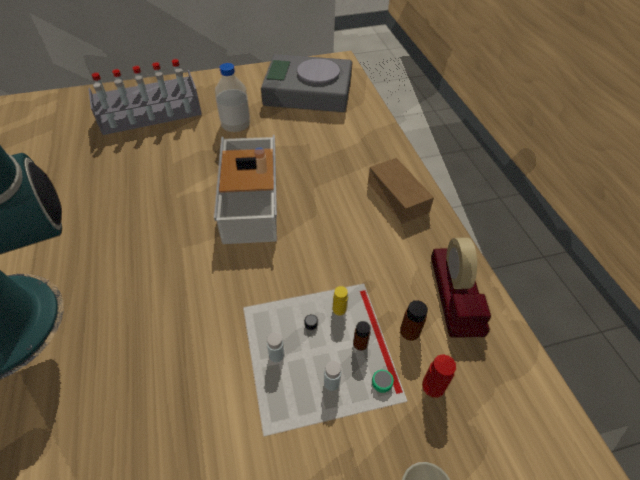

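The top view shows the box at (188,275), with the blue vial in its left well at (140,253), the cover partly across both wells and its grip at (176,271). The right well is the empty one.

Candidates for the amber vial: small dark vial on the newspaper (411,205), larger dark one off the newspaper (409,155), red (465,155), yellow (371,214), and the loose black cap (380,247). I choose the small one at (411,205).

```bash
python3 - <<'E'
from h import *
t=dict(np.load('top0.npz'));s=dict(np.load('side0.npz'))
def cloud(c):
    v,u=np.mgrid[0:480,0:640]; p=np.stack([u,v],-1).reshape(-1,1,2).astype(float)
    q=cv2.undistortPoints(p,c['K'],np.array([c['k1'],0,0,0.])).reshape(480,640,2)
    z=c['range_z']; P=np.dstack([q[...,0]*z,q[...,1]*z,z])
    W=(P-c['t'])@c['R']; W[z==0]=np.nan; return W
W=cloud(t)
Z=W[...,2]
sub=np.zeros(Z.shape,bool); sub[215:340,95:280]=1
m=sub&(Z>.066)&(Z<.090)
rect=cv2.minAreaRect((W[m][:,:2]*1000).astype(np.float32)); print('box rect mm',rect)
m=sub&(Z>.095)&(Z<.125)
rect=cv2.minAreaRect((W[m][:,:2]*1000).astype(np.float32)); print('grip',rect,m.sum(), np.median(Z[m]))
hsv=cv2.cvtColor(t['img'],cv2.COLOR_RGB2HSV)
m=sub&(hsv[...,0]<14)&(hsv[...,1]>150)&(Z>.07)&(Z<.09)
rect=cv2.minAreaRect((W[m][:,:2]*1000).astype(np.float32)); print('cover',rect,m.sum())
for nm,c,win in(('top',t,(190,225,398,425)),('side',s,(315,355,345,380))):
    W2=cloud(c); a,b,e,f=win; w=W2[a:b,e:f].reshape(-1,3)
    k=w[(w[:,2]>.054)&(w[:,2]<.075)]; print(nm,'amber cap',len(k),np.median(k,0),k.min(0),k.max(0))
# all tall things near newspaper
lab=((Z>.012)&(Z<.2)).astype(np.uint8); lab[:130]=0; lab[:,:340]=0
n,l,st,ce=cv2.connectedComponentsWithStats(lab)
for i in range(1,n):
    if st[i,4]>30: w=W[l==i]; print(ce[i].round(),w[w[:,2]>w[:,2].max()-.008].mean(0).round(3))
a=cv2.resize(t['img'][120:330,330:500],None,fx=2.5,fy=2.5,interpolation=cv2.INTER_CUBIC)
b=cv2.resize(s['img'][270:410,260:470],(375,525),interpolation=cv2.INTER_CUBIC)
cv2.imwrite('pics/crop.png',np.hstack([a[:525,:425],b])[...,::-1])
E
```

```text
box rect mm ((507.6248779296875, 201.08541870117188), (260.0042419433594, 124.71882629394531), 78.85929870605469)
grip ((509.82684326171875, 212.83485412597656), (13.361927032470703, 44.31105422973633), 79.8713150024414) 231 0.10903711112766389
cover ((510.7891845703125, 214.16592407226562), (135.14968872070312, 113.93111419677734), 79.03893280029297) 4313
top amber cap 147 [ 0.63340351 -0.21164657  0.06106014] [ 0.6215561  -0.22443313  0.05522534] [ 0.64637481 -0.19999381  0.06662566]
side amber cap 177 [ 0.63458428 -0.21384341  0.06267933] [ 0.6225008  -0.22528684  0.0542539 ] [ 0.64682568 -0.20015483  0.06561698]
[410. 154.] [ 0.731 -0.212  0.082]
[466. 154.] [ 0.727 -0.318  0.086]
[615. 220.] [ 0.613 -0.606  0.077]
[553. 201.] [ 0.631 -0.473  0.088]
[450. 201.] [ 0.646 -0.29   0.017]
[411. 205.] [ 0.634 -0.212  0.062]
[370. 214.] [ 0.619 -0.134  0.062]
[444. 241.] [ 0.563 -0.268  0.062]
[380. 247.] [ 0.558 -0.151  0.017]
[406. 285.] [ 0.484 -0.195  0.062]
```

View pics/crop.png

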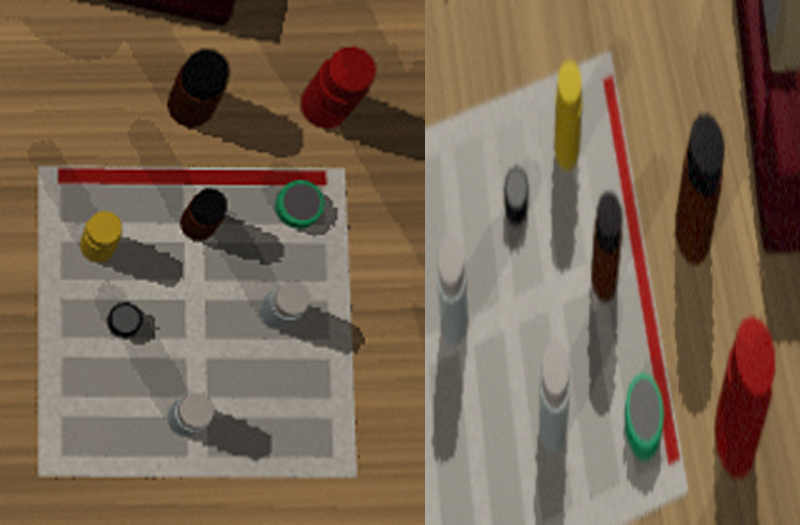

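Crop: the amber vial, dark brown with a black cap, sits left of the green cap on the newspaper. It is clearly smaller than the off-paper amber one at upper centre, so the choice is confirmed. It stands at (0.634, -0.213). The cover needs to go about 51 mm along (0.193, 0.981).

Call:
{"method": "apply_moves", "body": {
  "steps": [
    [[34,46,0,-24.7,1],[34,46,0,-24.7,1],[34,46,0,-24.7,1],[34,46,0,-24.7,1],[34,46,0,-24.7,1],[34,46,0,-24.7,1],[34,46,0,-24.7,1],[34,46,0,-24.7,1],[34,46,0,-24.7,1],[34,46,0,-24.7,1]]
  ]
}}

```text
time: 1.1
eef_pos: [0.4568, -0.2519, 0.231]
ee_rot: [-3.127, 0.303, 0.0]
force: [0.5, -0.4, -0.3]
grip_width: 0.0853
finger_force: 0.0
```

Call:
{"method": "apply_moves", "body": {
  "steps": [
    [[1,38,-2,0,0.6],[1,38,-2,0,0.6],[1,38,-2,0,0.6],[1,38,-2,0,0.6],[1,38,-2,0,0.6],[1,38,-2,0,0.6],[1,38,-2,0,0.6],[1,38,-2,0,0.6],[1,38,-2,0,0.6]]
  ]
}}

```text
time: 2.0
eef_pos: [0.4654, 0.1295, 0.2106]
ee_rot: [-3.127, 0.296, 0.002]
force: [0.1, -1.2, -0.2]
grip_width: 0.0517
finger_force: 0.0
```

Call:
{"method": "apply_moves", "body": {
  "steps": [
    [[2.2,4.2,-2,0,0.6],[4.4,8.4,-5,0,0.6],[4.4,8.4,-5,0,0.6],[4.4,8.4,-5,0,0.6]]
  ]
}}

```text
time: 2.4
eef_pos: [0.5093, 0.2097, 0.1592]
ee_rot: [3.125, -0.301, -0.006]
force: [-0.2, 0.0, 0.5]
grip_width: 0.051
finger_force: 0.0
```

```bash
python3 - <<'E'
from h import *
c=cam('wrist'); save(c,'w1.png'); print(r.observe()['eef_pos'],-np.array(c['R']).T@c['t'])
c=cam('top'); save(c,'t1.png')
E
```

```text
[0.50956282 0.20910547 0.16041231] [0.58512356 0.19525952 0.30167985]
```

View pics/w1.png

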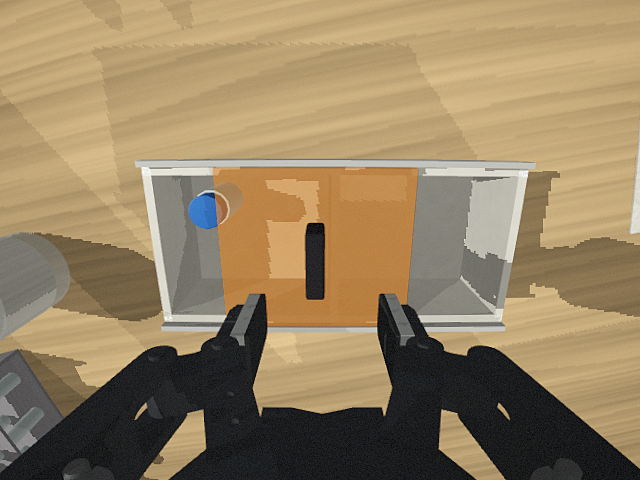

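The wrist view shows the grip at (315,262), centred between the fingers, with the blue vial under the cover's left edge at (208,210). Next I descend and grip.

Call:
{"method": "apply_moves", "body": {
  "steps": [
    [[0,0.3,-3,0,0.6],[0,0.3,-6,0,0.6],[0,0.3,-7.2,0,0.6],[0,0.3,-7.2,0,0.3],[0,0.3,-7.2,0,0],[0,0.3,-7.2,0,0],[0,0.3,-7.2,0,0],[0,0.3,-7.2,0,0],[0,0.3,-7.2,0,0]]
  ],
  "squeeze": 25
}}

```text
time: 3.4
eef_pos: [0.5117, 0.2135, 0.0914]
ee_rot: [-3.126, 0.303, -0.005]
force: [-0.0, -2.0, 6.6]
grip_width: 0.0114
finger_force: 31.1
```

Call:
{"method": "apply_moves", "body": {
  "steps": [
    [[0.2,0.8,0,0,0],[0.4,1.7,0,0,0],[0.5,2.5,0,0,0],[0.7,3.4,0,0,0],[0.8,4.2,0,0,0],[0.9,4.7,0,0,0],[0.9,4.8,0,0,0]]
  ]
}}

```text
time: 4.1
eef_pos: [0.5213, 0.2621, 0.0914]
ee_rot: [-3.125, 0.302, -0.007]
force: [1.6, -2.0, 6.0]
grip_width: 0.0111
finger_force: 31.0
```

Call:
{"method": "apply_moves", "body": {
  "steps": [
    [[0,0,0,0,0.5],[0,0,0,0,0.5],[0,0,0,0,0.5],[0,0,4,0,0.5],[0,0,9,0,0.6],[1,-5,10,0,0.6],[3,-10,10,0,0.6],[4,-15,10,0,0.6],[5,-20,10,0,0.6],[6,-25,10,0,0.6]]
  ]
}}

```text
time: 5.1
eef_pos: [0.5773, 0.0177, 0.1891]
ee_rot: [-3.127, 0.303, 0.0]
force: [0.8, -0.0, -0.2]
grip_width: 0.0512
finger_force: 0.0
```

Call:
{"method": "apply_moves", "body": {
  "steps": [
    [[1,-5,0,0,0.6],[2,-10,0,0,0.6],[3,-14,0,0,0.6],[4,-19,0,0,0.6],[5.2,-22.4,-3,0,0.6],[5.2,-22.4,-5,0,0.6],[5.2,-22.4,-5,0,0.6]]
  ]
}}

```text
time: 5.8
eef_pos: [0.6263, -0.2048, 0.1344]
ee_rot: [-3.124, 0.307, 0.013]
force: [-1.4, 0.4, 0.2]
grip_width: 0.0513
finger_force: 0.0
```

```bash
python3 - <<'E'
from h import *
c=cam('wrist'); save(c,'w2.png'); print(r.observe()['eef_pos'])
np.savez('w2.npz',**c)
E
```

```text
[ 0.62739116 -0.20421187  0.13653374]
```

View pics/w2.png

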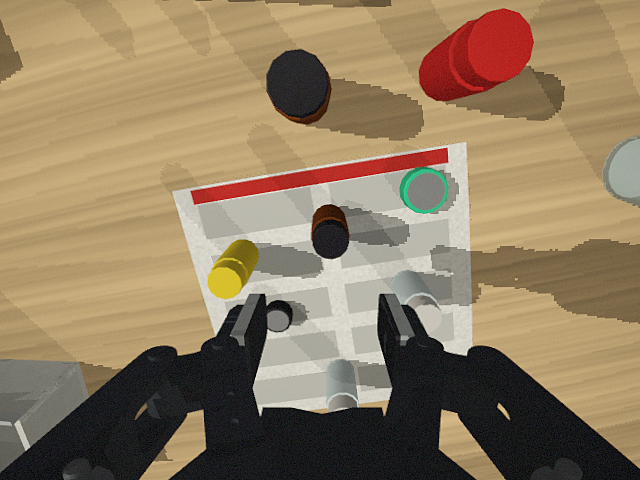

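The wrist view shows the amber vial's cap at (330,239), yellow at (225,280), green cap at (424,190), all clear of the finger paths.

```bash
python3 - <<'E'
from h import *
c=dict(np.load('w2.npz'))
print(onz(c,330,240,.0625), pt(c,330,240), r.observe()['eef_pos'])
E
```

```text
[ 0.63651007 -0.21209937  0.0625    ] [ 0.63644898 -0.21209188  0.06230237] [ 0.62739116 -0.20421187  0.13653374]
```

Call:
{"method": "apply_moves", "body": {
  "steps": [
    [[0.8,-0.8,-1,0,0.6],[0.8,-0.8,-4,0,0.6],[0.8,-0.8,-8,0,0.6],[0.8,-0.8,-10.5,0,0.6],[0.8,-0.8,-11.7,0,0.6],[0.8,-0.8,-11.7,0,0.6]]
  ]
}}

```text
time: 6.45
eef_pos: [0.6369, -0.2115, 0.0209]
ee_rot: [-3.127, 0.301, 0.004]
force: [0.1, 0.2, 0.1]
grip_width: 0.0512
finger_force: 0.0
```

Call:
{"method": "apply_moves", "body": {
  "steps": [
    [[0,0,0,0,0.4],[0,0,0,0,0.3],[0,0,0,0,0.2],[0,0,0,0,0.2],[0,0,0,0,0.2],[0,0,0,0,0.2],[0,0,1,0,0.2],[0,0,3,0,0.2]]
  ],
  "squeeze": 20
}}

```text
time: 7.25
eef_pos: [0.6355, -0.2118, 0.051]
ee_rot: [-3.126, 0.303, 0.007]
force: [-1.4, -0.7, -1.0]
grip_width: 0.027
finger_force: 20.0
```

Call:
{"method": "apply_moves", "body": {
  "steps": [
    [[0,0,4,0,0.2],[0,0,8,0,0.2],[-1,3,12,0,0.2],[-3,7,12,0,0.2],[-4.5,11.5,12,0,0.2],[-6.5,16,12,0,0.2],[-8,20,12,0,0.2],[-10,25,12,0,0.2],[-11.7,29.5,12,0,0.2],[-13,33,12,0,0.2]]
  ]
}}

```text
time: 8.25
eef_pos: [0.5058, 0.1195, 0.1727]
ee_rot: [-3.127, 0.302, 0.0]
force: [0.4, 0.4, -0.1]
grip_width: 0.0274
finger_force: 20.0
```

Call:
{"method": "apply_moves", "body": {
  "steps": [
    [[-1,2.1,0,0,0.2],[-1,2.1,0,0,0.2],[-1,2.1,0,0,0.2]]
  ]
}}

```text
time: 8.55
eef_pos: [0.4973, 0.1386, 0.1727]
ee_rot: [3.127, -0.301, 0.001]
force: [-0.5, -0.5, 0.0]
grip_width: 0.0273
finger_force: 20.0
```

```bash
python3 - <<'E'
from h import *
c=cam('wrist'); save(c,'w3.png'); o=r.observe();print(o['eef_pos'],o['grip_width'],o['force'])
np.savez('w3.npz',**c)
E
```

```text
[0.49767267 0.13805221 0.17257854] 0.02713086118446392 [-0.79368833  0.27536485  0.07161564]
```

View pics/w3.png

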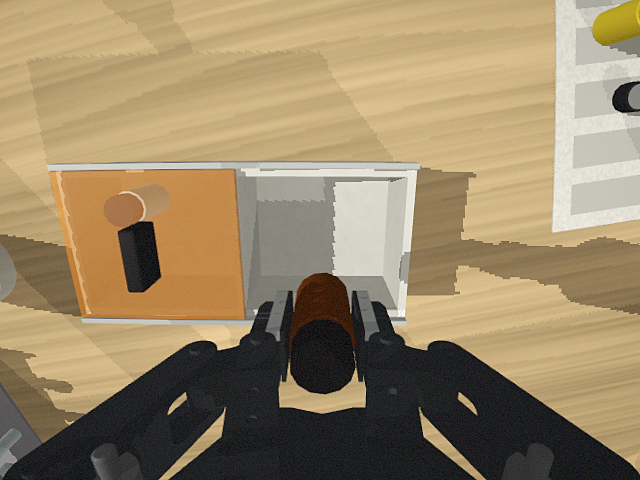

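The wrist view shows the vial held upright at (322,330) above the open well, and the cover fully over the other well with the blue vial standing at (125,208). Next I lower, slowly at the end.

Call:
{"method": "apply_moves", "body": {
  "steps": [
    [[-0.2,0.1,-3,0,0.2],[-0.2,0.1,-6,0,0.2],[-0.2,0.1,-9,0,0.2],[-0.2,0.1,-11.5,0,0.2],[-0.2,0.1,-13,0,0.2],[-0.2,0.1,-13.8,0,0.2],[-0.2,0.1,-14.2,0,0.2],[-0.2,0.1,-14.2,0,0.2]]
  ]
}}

```text
time: 9.4
eef_pos: [0.496, 0.1389, 0.0303]
ee_rot: [3.127, -0.305, 0.0]
force: [0.1, -0.2, -0.4]
grip_width: 0.0276
finger_force: 20.0
```

Call:
{"method": "apply_moves", "body": {
  "steps": [
    [[0,0,-0.1,0,0.2],[0,0,-0.2,0,0.2],[0,0,-0.3,0,0.2],[0,0,-0.4,0,0.2],[0,0,-0.4,0,0.2]]
  ]
}}

```text
time: 9.9
eef_pos: [0.4967, 0.1398, 0.0292]
ee_rot: [-3.127, 0.302, -0.003]
force: [-4.9, -1.2, 16.4]
grip_width: 0.0271
finger_force: 21.3
```

Call:
{"method": "apply_moves", "body": {
  "steps": [
    [[0,0,0.1,0,0.2],[0,0,0.2,0,0.2],[0,0,0.2,0,0.2]]
  ]
}}

```text
time: 10.2
eef_pos: [0.4962, 0.1398, 0.0293]
ee_rot: [-3.126, 0.303, -0.002]
force: [-1.5, -0.6, 6.3]
grip_width: 0.0269
finger_force: 20.4
```

Call:
{"method": "apply_moves", "body": {
  "steps": [
    [[0,0,0.1,0,0.2],[0,0,0.1,0,0.2],[0,0,0.1,0,0.32],[0,0,0.1,0,0.4],[0,0,0.1,0,0.5],[0,0,0.1,0,0.6],[0,0,0.1,0,0.6],[0,0,3,0,0.6],[0,0,7,0,0.6],[0,0,11,0,0.6]]
  ]
}}

```text
time: 11.2
eef_pos: [0.4946, 0.1393, 0.1386]
ee_rot: [3.126, -0.303, -0.003]
force: [-0.1, -0.2, 0.5]
grip_width: 0.0511
finger_force: 0.0
```

Call:
{"method": "apply_moves", "body": {
  "steps": [
    [[1,5,3,0,0.6],[2,10,3,0,0.6],[2.5,12.3,3,0,0.6],[2.5,12.3,3,0,0.6]]
  ]
}}

```text
time: 11.6
eef_pos: [0.5216, 0.2664, 0.1692]
ee_rot: [-3.125, 0.298, -0.003]
force: [-0.2, -0.8, -0.3]
grip_width: 0.051
finger_force: 0.0
```

```bash
python3 - <<'E'
from h import *
c=cam('wrist'); s=cam('side'); o=r.observe();print(o['eef_pos'])
np.savez('w4.npz',**c)
a=s['img'][120:260,190:310]; a=cv2.resize(a,(411,480),interpolation=cv2.INTER_CUBIC)
cv2.imwrite('pics/w4.png',cv2.resize(np.hstack([c['img'],a]),(800,365))[...,::-1])
E
```

```text
[0.52010087 0.26293658 0.16782854]
```

View pics/w4.png

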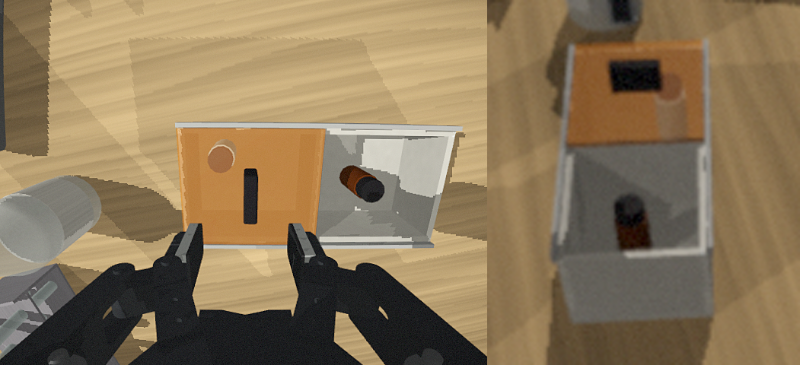

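The wrist view shows the vial standing in the well with its cap at about (370,190) in the composite. I'll check its height and tilt from depth.

```bash
python3 - <<'E'
from h import *
c=dict(np.load('w4.npz')); k=640/487
v,u=np.mgrid[0:480,0:640]
q=cv2.undistortPoints(np.stack([u,v],-1).reshape(-1,1,2).astype(float),c['K'],np.array([c['k1'],0,0,0.])).reshape(480,640,2)
z=c['range_z'];W=(np.dstack([q[...,0]*z,q[...,1]*z,z])-c['t'])@c['R']
sub=np.zeros(z.shape,bool); sub[205:275,435:515]=1
m=sub&(c['img'].max(2)<110)&(c['img'][...,2]<60)
w=W[m]
for a in np.arange(.005,.08,.008):
    k=w[(w[:,2]>a)&(w[:,2]<=a+.008)]
    if len(k)>5: print(round(a,3),len(k),k.mean(0).round(4),k.min(0).round(3),k.max(0).round(3))
print(r.observe()['eef_pos'])
E
```

```text
0.005 59 [0.4995 0.1492 0.0106] [0.486 0.137 0.007] [0.505 0.155 0.013]
0.013 118 [0.4991 0.1488 0.0171] [0.485 0.136 0.013] [0.505 0.155 0.021]
0.021 115 [0.4988 0.149  0.025 ] [0.485 0.135 0.021] [0.505 0.155 0.029]
0.029 140 [0.4992 0.1486 0.033 ] [0.485 0.132 0.029] [0.505 0.155 0.037]
0.037 146 [0.499  0.1485 0.0411] [0.485 0.131 0.037] [0.505 0.155 0.045]
0.045 188 [0.4982 0.1474 0.0495] [0.48  0.129 0.045] [0.505 0.155 0.053]
0.053 157 [0.4978 0.1474 0.0569] [0.481 0.131 0.053] [0.504 0.153 0.061]
0.061 807 [0.4925 0.1419 0.0666] [0.479 0.129 0.061] [0.504 0.153 0.069]
[0.52010087 0.26293658 0.16782854]
```

The vial is upright, with its top at 67 mm. Next I grip the cover.

Call:
{"method": "apply_moves", "body": {
  "steps": [
    [[0.1,0,-3,0,0.6],[0.1,0,-6,0,0.6],[0.1,0,-7.3,0,0.6],[0.1,0,-7.3,0,0.3],[0.1,0,-7.3,0,0],[0.1,0,-7.3,0,0],[0.1,0,-7.3,0,0],[0.1,0,-7.3,0,0],[0.1,0,-7.3,0,0]]
  ],
  "squeeze": 25
}}

```text
time: 12.6
eef_pos: [0.5225, 0.2623, 0.0969]
ee_rot: [3.127, -0.303, 0.003]
force: [-1.2, -6.3, 6.2]
grip_width: 0.0114
finger_force: 30.5
```

Call:
{"method": "apply_moves", "body": {
  "steps": [
    [[-0.2,-1.2,0,0,0],[-0.5,-2.5,0,0,0],[-0.8,-4,0,0,0],[-1.1,-5.5,0,0,0],[-1.4,-7,0,0,0],[-1.7,-8.5,0,0,0],[-1.9,-9.8,0,0,0],[-2.2,-11,0,0,0],[-2.3,-11.8,0,0,0],[-2.3,-11.8,0,0,0]]
  ]
}}

```text
time: 13.6
eef_pos: [0.4991, 0.1435, 0.0968]
ee_rot: [-3.126, 0.305, -0.003]
force: [-1.5, -0.2, 8.2]
grip_width: 0.0117
finger_force: 30.8
```

Call:
{"method": "apply_moves", "body": {
  "steps": [
    [[0,-0.2,0,0,0],[-0.1,-0.4,0,0,0],[-0.1,-0.5,0,0,0],[-0.1,-0.5,0,0,0]]
  ]
}}

```text
time: 14.0
eef_pos: [0.4983, 0.1396, 0.0968]
ee_rot: [-3.125, 0.304, -0.004]
force: [-1.0, 1.4, 8.6]
grip_width: 0.0111
finger_force: 30.8
```

Call:
{"method": "apply_moves", "body": {
  "steps": [
    [[0,-0.1,0,0,0],[0,-0.2,0,0,0],[0,-0.2,0,0,0]]
  ]
}}

```text
time: 14.3
eef_pos: [0.4981, 0.1385, 0.0968]
ee_rot: [-3.124, 0.304, -0.003]
force: [-2.2, 3.4, 9.3]
grip_width: 0.0115
finger_force: 30.8
```

Call:
{"method": "apply_moves", "body": {
  "steps": [
    [[0,-0.1,0,0,0],[0,-0.2,0,0,0],[0,-0.2,0,0,0]]
  ]
}}

```text
time: 14.6
eef_pos: [0.4981, 0.1384, 0.0969]
ee_rot: [-3.12, 0.305, -0.003]
force: [-2.6, 10.0, 6.7]
grip_width: 0.0112
finger_force: 30.6
```

At the end stop: the force rises and the motion has stopped. Release and retreat.

Call:
{"method": "apply_moves", "body": {
  "steps": [
    [[0,0.2,0,0,0],[0,0.2,0,0,0.4],[0,0.2,0,0,0.6],[0,0.2,0,0,0.6],[0,0.2,4,0,0.6],[0,0.2,9,0,0.6],[0,-4,11,0,0.6],[0,-9,11,0,0.6],[0,-14,11,0,0.6],[0,-19,11,0,0.6]]
  ]
}}

```text
time: 15.6
eef_pos: [0.4971, -0.0562, 0.2054]
ee_rot: [3.127, -0.302, 0.001]
force: [0.7, 0.6, -0.3]
grip_width: 0.0513
finger_force: 0.0
```

```bash
python3 - <<'E'
from h import *
c=cam('top'); o=r.observe();print(o['eef_pos'],o['force'])
a=cv2.resize(c['img'][120:340,90:500],(800,430),interpolation=cv2.INTER_CUBIC)
cv2.imwrite('pics/t5.png',a[...,::-1])
E
```

```text
[ 0.49686095 -0.06365651  0.20526407] [-0.09646899 -4.75332327  0.10636451]
```

View pics/t5.png

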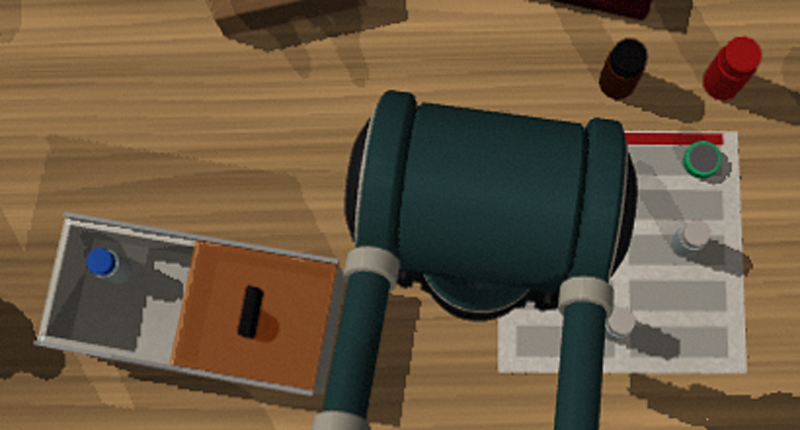

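The top view shows the cover fully over the right well with its grip at (250,312), the blue vial upright at (102,262) in its own well, and the white vials still on the newspaper.

Call:
{"method": "apply_moves", "body": {
  "steps": [
    [[0,0,0,0,0.6],[0,0,0,0,0.6]]
  ]
}}

```text
time: 15.85
eef_pos: [0.4971, -0.0545, 0.2048]
ee_rot: [-3.126, 0.306, 0.002]
force: [0.0, 0.6, 0.5]
grip_width: 0.0513
finger_force: 0.0
```

```bash
python3 -c "
from plant import r
print(r.close_job())"
```

```text
the job is handed in; nothing more can be done
None
```

The amber vial stands upright in the formerly empty well with the cover slid to its end stop over it, the blue-capped vial is still upright in its own well, and the job was handed in at about 16 s; set-down peaked at about 16 N on the wrist, and the arm hid the loose black cap in the last picture, so I didn't recheck it.

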